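Let the red spice jar down its feeder

TASK

Let the red spice jar out of its feeder: with the fingertips press down the orange paddle of that feeder's rocking lever until the blue gate lifts and the jar rolls to the stop at the foot of the ramp, then let the paddle up so that the gate is fully shut again. Do not touch or lift either jar; leave the green jar's feeder shut, with its jar behind the gate, and do not disturb the pepper jar, mug and bowl.

Things in the scene. Friction and masses are not known exactly. Their poses are not given: they have to be found in the camera images.
- feeder_red: Fixed feeder of the red jar; either feeder may be left or right. Origin: middle of its underside. Its ramp, 310 x 91 mm with low white rails, slopes down 0.17 rad along its +x (away from the robot) to a white stop wall; surface 45 mm up at x=0. A jar's centre is at x=-46, z=75 mm behind the gate, x=130, z=45 mm at the foot. Lever pivot (axis along x): x=-20, y=80, z=130 mm, on a steel bracket 141 mm tall.
- lever_red (a joint): Angle of the red jar's lever, rad: 0 = paddle up, gate shut; grows as the paddle is pressed down, to a stop at 0.45. A spring brings it back to 0 when let go. Moving off takes about 3 N on the paddle, the bottom about 6 N. The jar passes only above about 0.37 rad.
- paddle_red (a point): Orange press paddle, 44 x 44 x 8 mm, on the outer (feeder's +y) end of the red jar's lever. This point: centre of its top face. At rest 162 mm above the counter, 170 mm to the feeder's +y, 90 mm out from the pivot, sloping up outward 0.22 rad; sinks about 43 mm over the full stroke, ending sloped 0.23 rad the other way.
- gate_edge_red (a point): Middle of the lower edge of the red jar's gate, a blue plate 45 mm wide, 28 mm high, 5 mm thick hanging on a steel strip from the lever over the ramp; at rest it is 66 mm above the counter, and rises with the lever.
- jar_red_center (a point): Centre of the red jar: a round spice jar, 44 mm across, 75 mm long, white cap at one end, about 90 g, lying across the ramp (axis along the feeder's y) behind the blue gate at the start; it rolls freely.
- feeder_green: Fixed feeder of the green jar; either feeder may be left or right. Origin: middle of its underside. Its ramp, 310 x 91 mm with low white rails, slopes down 0.17 rad along its +x (away from the robot) to a white stop wall; surface 45 mm up at x=0. A jar's centre is at x=-46, z=75 mm behind the gate, x=130, z=45 mm at the foot. Lever pivot (axis along x): x=-20, y=80, z=130 mm, on a steel bracket 141 mm tall.
- lever_green (a joint): Angle of the green jar's lever, rad: 0 = paddle up, gate shut; grows as the paddle is pressed down, to a stop at 0.45. A spring brings it back to 0 when let go. Moving off takes about 3 N on the paddle, the bottom about 6 N. The jar passes only above about 0.37 rad.
- paddle_green (a point): Orange press paddle, 44 x 44 x 8 mm, on the outer (feeder's +y) end of the green jar's lever. This point: centre of its top face. At rest 162 mm above the counter, 170 mm to the feeder's +y, 90 mm out from the pivot, sloping up outward 0.22 rad; sinks about 43 mm over the full stroke, ending sloped 0.23 rad the other way.
- jar_green_center (a point): Centre of the green jar: a round spice jar, 44 mm across, 75 mm long, white cap at one end, about 90 g, lying across the ramp (axis along the feeder's y) behind its gate, where it stays; it rolls freely.
- pepper: Bystander: upright glass pepper jar with black cap, 38 mm across, 85 mm tall, beside the red jar's feeder. Origin: centre of its underside.
- mug: Bystander: blue ceramic cup, 64 mm across, 80 mm tall, beside the green jar's feeder. Origin: centre of its underside.
- bowl: Bystander: small white bowl, 84 mm across, 45 mm tall, beside the green jar's feeder. Origin: centre of its underside.
- jar_red: The red spice jar itself; origin at its centre, y along its axis.
- jar_green: The green spice jar itself; origin at its centre, y along its axis.
Not all that is in view belongs to the job. Of the things that look like the jar_red, the smallest one is meant.

How it is judged:
By the outcome, as a careful person would: the job done as asked, in the order asked, and still so for the second after the job is handed in, with the robot touching nothing.
It also fails if it takes over 32 s, if anything falls off the work surface, if the arm or the gripper's body presses on something with over 40 N, if the wrist force passes 120 N, or if a joint passes its speed limit or range.

ROBOT

A 6-joint arm with a two-finger parallel gripper is mounted at the origin on the work surface. World frame = base frame: x ahead of the robot, y to its left, z up, the work surface at z = 0. Lengths are in mm, angles in rad, forces in N, time in s.
With the tool pointing down it reaches from about 300 to 875 mm from the base axis. Payload 6.4 kg.
Tool frame: the origin (TCP) lies on the mounting face of the last link; the fingertips stand manip.tips_ahead ahead of it and the grasp point (between the pads) lies 155 mm ahead of it (manip.tips_ahead is the distance from the TCP to the fingertips, in mm); x points along the fingers, z is the direction in which the jaws open and shut, and the axes are right-handed (so a half turn about x gives the same grasp; the last joint's range is limited). The gripper opens to 85 mm and grips with 20 to 120 N. Pads are 22 mm wide; open, the fingers measure 114 mm over their backs; the gripper's body (76 mm by 85 mm) begins 54 mm behind the grasp point. The pads swing forward as they close: fully open they stand 13 mm farther back than shut.
Start: joints at [-1.541, 0.181, 1.607, -0, 1.354, -0.206], TCP at [134.347, -559.1, 404.688] pointing down, gripper open.
Joint ranges: [-2.99, 2.99], [-0.89, 2.07], [0.3, 2.58], [-1.14, 4.28], [0, 2.63], [-3.12, 3.12]. Speed limits (rad/s): [2.57, 2.57, 3.01, 3.14, 3.14, 3.14].

INTERFACE

Orientations are given as a unit quaternion [w, x, y, z].
In Python, from bench import manip gives the robot as it stands.
- The arm moves only by the tool send_rows, never from a script. Its argument "rows" is a list of rows, each a list of 7 numbers: the closure, from 0 (fully open) to 1 (shut), then the shift along the world's x, y, z in mm, then the turn, a rotation vector about the world's x, y, z in rad. A call has 1 to 12 rows; each row shifts and turns the pose as measured when the row begins; what a row does not reach is not made up. A row lasts 1/10 s, in which the tool goes at most 50 mm and 8.59 degrees, less where a joint would pass 70% of its speed; a pose out of reach is approached as far as the arm can. A call is refused whole if a number of a shift passes 50 or a number of a turn 0.15, either way. A call with a gripper value outside its range is refused whole. The fingers move at their own pace and stop on an object; "grip_force" is the grip in N (left out, the last holds). Time passes only in rows, so rows that do not move let the fingers close. It gives the time, the measured TCP pose, the force and the opening at its end, in the units of the state.
- manip.get_obs(): the state, without advancing time (a new reading comes with each control period).
- manip.get_image(name): name is "side" or "top"; returns the picture (480x640x3 uint8, red, green, blue); there is no depth.
- manip.calibration(name): a dict with "K" (3x3 intrinsics, pixels), "T" (4x4, takes a point from camera to world coordinates). Camera axes: x right, y down, z forward; pixel columns grow to the right and rows downward; lengths in mm; the calibration is good to about 2 mm. A picture is of the moment at which its call begins. calibration takes no time and is no camera call.
- manip.hand_in(): hands the job in, once; it reports no verdict.
Trained networks look in the newest picture that a camera, given by its name, has taken for a name from the list of things; names that differ only in an ending like _2 or _b are one class to them, and where a whole thing is asked for, a point or a joint stands for the part that bears it (a point fixed in the world has none). Each returns a list of dicts, best first, with "p" (0 to 1); they miss things now and then, are a little off and sometimes report something else, mostly with a low value. They report only what shows in the picture. A call takes as long as a camera call. They do not tell look-alikes from the thing itself.
- manip.search_frame(label, camera): "box" ([centre column, centre row, width, height] in pixels, round what is visible of it).
The state is a dict: "time_s": time; "joints": joint angles; "dq": joint speeds; "joint_torque": joint torques, N m; "tcp_pos": TCP position; "ee_rot": TCP orientation; "force": force on the tool from outside, world axes, zero at the start; "ft_torque": the same for the moment, N m; "gripper_width": finger opening in mm.
Only numpy, scipy, OpenCV 4.12 (cv2) and the standard library are available. Lean on these libraries where they do the work, as an engineer would, in place of code of your own. Each camera call takes 0.05 s, during which the arm holds its last target. There are 200 camera calls.

## Working session

There is one attempt and no reset: what is moved stays moved. The work goes in short steps, Python scripts to look and compute and a tool call to move; the robot and the scene stay as the last step left them, time stands still between calls to the robot, and variables do not carry over. Pictures are saved under pics/ and viewed, about 8 in all and at most 12, crops included, and the job is handed in when it is done.

Besides the shell and the picture viewer there is one more tool, called after "Call:" by a JSON object that holds its "fn" and its "kwargs", one argument or row to a line. send_rows: Moves the arm, as the interface text tells. Its arguments: {"type":"object","properties":{"rows":{"type":"array"},"grip_force":{"type":"number"}},"required":["rows"]}

```bash
mkdir -p pics
python3 - <<'E'
from bench import manip
import cv2,numpy as np
print(manip.tips_ahead, manip.get_obs())
for c in("side","top"):
    im=manip.get_image(c); cv2.imwrite(f"pics/{c}0.png",im[:,:,::-1])
    k=manip.calibration(c);print(c,k["K"].tolist(),np.round(k["T"],4).tolist())
    for n in("jar_red_center","jar_green_center","paddle_red","paddle_green","pepper","mug","bowl","feeder_red"):
        print(n,[(np.round(d["box"]).tolist(),round(d["p"],2)) for d in manip.search_frame(n,c)][:5])
E
```

```text
173.4 {'time_s': 0.0, 'joints': array([-1.54130486e+00,  1.81533174e-01,  1.60802749e+00,  3.56451564e-06,
        1.35380490e+00, -2.06273665e-01]), 'dq': array([-0.00035833,  0.00113372, -0.00235134,  0.00291935,  0.00031121,
        0.00032603]), 'joint_torque': array([-6.00978310e-04, -4.44868863e+01, -3.51343060e+01, -3.45345679e-04,
        8.91760807e-03, -4.64274166e-07]), 'tcp_pos': array([ 134.33688186, -558.81754876,  403.77889504]), 'ee_rot': array([ 0.554933  ,  0.43820653,  0.55573585, -0.43724371]), 'force': array([-0.16623869, -0.1310648 , -1.081929  ]), 'ft_torque': array([ 0.00750594, -0.05651264,  0.00889763]), 'gripper_width': 85.42986238793982}
side [[558.5791799296653, 0.0, 323.360760498736], [0.0, 558.5791799296653, 236.55910393403087], [0.0, 0.0, 1.0]] [[-0.8121, -0.3297, 0.4815, -30.1499], [-0.5834, 0.4425, -0.6811, 781.1017], [0.0115, -0.834, -0.5517, 755.1523], [0.0, 0.0, 0.0, 1.0]]
jar_red_center [([390.0, 202.0, 32.0, 28.0], 0.86), ([389.0, 268.0, 37.0, 48.0], 0.82), ([461.0, 260.0, 46.0, 42.0], 0.59)]
jar_green_center [([303.0, 282.0, 41.0, 32.0], 0.92),
[... 529 characters left out ...]
2], [-0.9999, 0.0128, -0.0018, -9.509], [0.0007, -0.0843, -0.9964, 1104.3886], [0.0, 0.0, 0.0, 1.0]]
jar_red_center [([409.0, 339.0, 51.0, 28.0], 0.96), ([439.0, 240.0, 39.0, 23.0], 0.65), ([352.0, 284.0, 50.0, 44.0], 0.61)]
jar_green_center [([261.0, 247.0, 40.0, 27.0], 0.67)]
paddle_red [([409.0, 214.0, 114.0, 34.0], 0.91)]
paddle_green [([216.0, 244.0, 121.0, 31.0], 0.78), ([206.0, 286.0, 40.0, 34.0], 0.6)]
pepper [([391.0, 170.0, 22.0, 22.0], 0.77), ([206.0, 286.0, 36.0, 34.0], 0.19)]
mug [([195.0, 189.0, 37.0, 35.0], 0.61), ([214.0, 245.0, 119.0, 35.0], 0.33)]
bowl [([208.0, 285.0, 37.0, 36.0], 0.66)]
feeder_red [([411.0, 219.0, 119.0, 151.0], 0.65), ([214.0, 245.0, 123.0, 34.0], 0.57)]
```

View pics/top0.png

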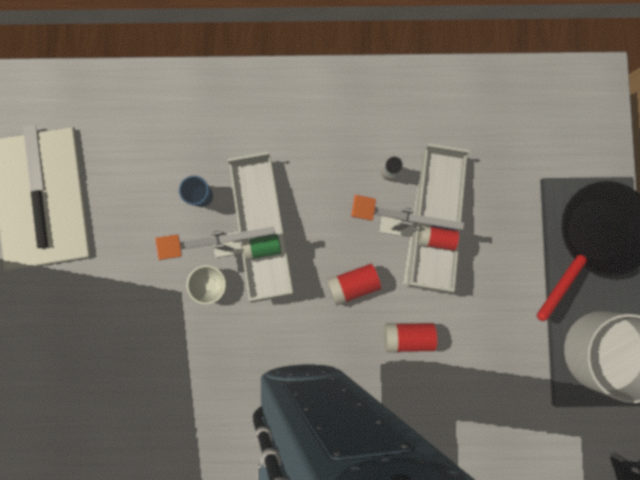

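View pics/side0.png

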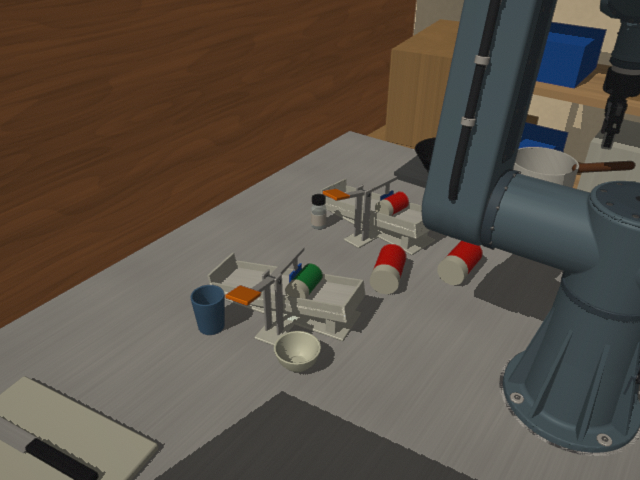

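Top view: the red jars are at (439,239), small, in the right feeder behind the gate; (355,284), large, loose; and (411,338), large, loose. I choose the first. Its orange paddle is at about (364,207) in the top view and (336,194) in the side view. The green feeder's paddle is at (168,246) in the top view. Next I measure and check with a crop.

```bash
cat > h.py <<'E'
from bench import manip
import cv2,numpy as np
def ray(c,u,v):
    k=manip.calibration(c);T=np.array(k["T"]);d=T[:3,:3]@np.linalg.inv(k["K"])@[u,v,1]
    return T[:3,3],d
def atz(c,u,v,z):
    o,d=ray(c,u,v);return o+d*(z-o[2])/d[2]
def tri(a,b):
    A=[];B=[]
    for c,u,v in(a,b):
        o,d=ray(c,u,v);d=d/np.linalg.norm(d);P=np.eye(3)-np.outer(d,d);A.append(P);B.append(P@o)
    return np.linalg.lstsq(np.vstack(A),np.hstack(B),rcond=None)[0]
def blobs(im,lo,hi,amin=40):
    h=cv2.cvtColor(im,cv2.COLOR_RGB2HSV);m=cv2.inRange(h,lo,hi)
    n,l,s,c=cv2.connectedComponentsWithStats(m);return [(c[i].round(1).tolist(),int(s[i,4])) for i in range(1,n) if s[i,4]>amin]
E
python3 - <<'E'
from h import *
t=cv2.imread("pics/top0.png")[:,:,::-1].copy();s=cv2.imread("pics/side0.png")[:,:,::-1].copy()
O=((6,150,110),(14,255,255))
bt,bs=blobs(t,*O),blobs(s,*O);print(bt,bs)
p=min(bt,key=lambda b:np.hypot(b[0][0]-364,b[0][1]-207))[0];q=min(bs,key=lambda b:np.hypot(b[0][0]-336,b[0][1]-194))[0]
print("z162",atz("top",*p,162),"tri",tri(("top",*p),("side",*q)))
print("jar z75",atz("top",439,239,75),"pepper",atz("top",393,165,85))
# ramp corners far/near left rail
print("rail far",atz("top",430,147,35),atz("top",468,152,35),"near",atz("top",405,286,70),atz("top",455,293,70))
print("lever end",atz("top",462,226,140))
a=cv2.resize(t[130:360,310:510],(0,0),fx=2,fy=2,interpolation=3);b=cv2.resize(s[170:300,290:490],(0,0),fx=2,fy=2,interpolation=3)
b=cv2.copyMakeBorder(b,0,a.shape[0]-b.shape[0],0,0,0);cv2.imwrite("pics/crop1.png",np.hstack([a,b])[:,:,::-1])
E
```

```text
[([363.1, 207.2], 413), ([168.1, 246.7], 441)] [([334.6, 193.5], 168), ([241.8, 294.5], 380)]
z162 [ 566.37773213 -109.02801011  162.        ] tri [ 568.12306921 -108.43131889  159.52399385]
jar z75 [ 509.13358305 -276.0563466    75.        ] pepper [ 665.80304733 -182.02606059   85.        ]
rail far [ 716.53797897 -273.53514557   35.        ] [ 704.19463214 -357.28128055   35.        ] near [ 411.85240386 -202.81356707   70.        ] [ 395.95611684 -306.87793681   70.        ]
lever end [ 529.58556391 -305.44218578  140.        ]
```

View pics/crop1.png

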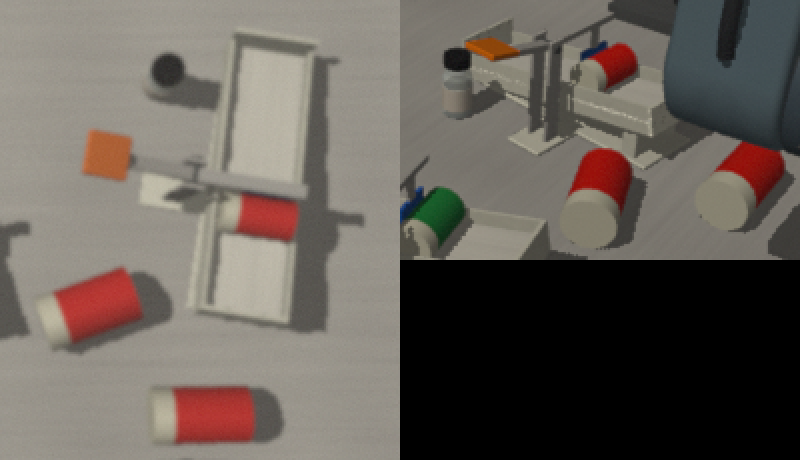

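The crop shows the small red jar lying behind the blue gate in the right-hand feeder; both loose red jars are clearly larger, so the choice stands. The paddle is at about (567,-109,160) mm, which agrees with the 162 mm given.

Run:
```python
from h import *
from scipy.spatial.transform import Rotation as R
o=manip.get_obs();w,x,y,z=o["ee_rot"];M=R.from_quat([x,y,z,w]).as_matrix();print(M.round(3))
a=np.arctan2(M[1,2],M[0,2]);print("jaw yaw",a,"to feeder x/y",[((-.185+k*np.pi/2)-a+np.pi/2)%np.pi-np.pi/2 for k in(0,1)])
```

```text
[[ 0.     0.972  0.234]
 [ 0.     0.234 -0.972]
 [-1.     0.    -0.   ]]
jaw yaw -1.3350403326687919 to feeder x/y [np.float64(1.1500403326687918), np.float64(-0.42075599412610476)]
```

Call:
{"fn": "send_rows", "kwargs": {
  "rows": [
    [1,35,36,0,0,0,0],
    [1,35,36,0,0,0,0],
    [1,35,36,0,0,0,0],
    [1,35,36,0,0,0,0],
    [1,35,36,0,0,0,0],
    [1,35,36,0,0,0,0],
    [1,35,36,0,0,0,0],
    [1,35,36,0,0,0,0]
  ],
  "grip_force": 30
}}

```text
time_s: 1.7
tcp_pos: [410.3, -271.3, 405.7]
ee_rot: [0.554, 0.44, 0.551, -0.442]
force: [0.9, -0.2, -0.6]
gripper_width: 0.2
```

Call:
{"fn": "send_rows", "kwargs": {
  "rows": [
    [1,32,33,0,0,0,-0.14],
    [1,32,33,0,0,0,-0.14],
    [1,32,33,0,0,0,-0.14],
    [1,32,33,0,0,0,0],
    [1,28,30,0,0,0,0],
    [1,0,0,0,0,0,0],
    [1,0,0,0,0,0,0]
  ]
}}

```text
time_s: 2.4
tcp_pos: [566.9, -104.7, 406.9]
ee_rot: [-0.458, -0.54, -0.453, 0.541]
force: [-0.4, -0.9, -0.5]
gripper_width: -0.2
```

Call:
{"fn": "send_rows", "kwargs": {
  "rows": [
    [1,0,-4,-30,0,0,0],
    [1,0,0,-20,0,0,0],
    [1,0,0,-8,0,0,0],
    [1,0,0,0,0,0,0]
  ]
}}

```text
time_s: 2.8
tcp_pos: [565.5, -111.2, 348.6]
ee_rot: [-0.458, -0.541, -0.452, 0.542]
force: [0.1, -0.3, 0.2]
gripper_width: 0.2
```

Run:
```python
from h import *
print(manip.get_obs()["tcp_pos"],manip.get_obs()["force"])
t=manip.get_image("top");s=manip.get_image("side")
a=cv2.resize(t[130:300,310:510],(0,0),fx=2,fy=2,interpolation=3);b=cv2.resize(s[110:280,270:470],(0,0),fx=2,fy=2,interpolation=3)
cv2.imwrite("pics/c2.png",np.hstack([a,b])[:,:,::-1])
```

```text
[ 565.54378545 -111.2131398   348.5652485 ] [ 0.10797138 -0.34144844  0.24878817]
```

View pics/c2.png

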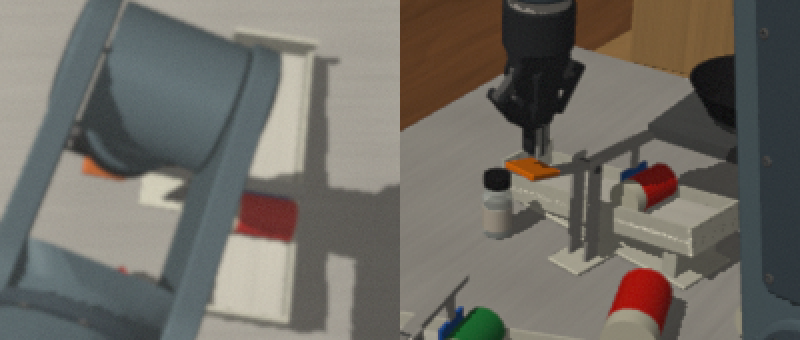

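The side crop shows the closed fingertips at about (538,155), just above the orange paddle at (535,168), with the jar still behind the blue gate. Now I press.

Call:
{"fn": "send_rows", "kwargs": {
  "rows": [
    [1,0,0,-10,0,0,0],
    [1,0,0,-6,0,0,0],
    [1,0,0,-6,0,0,0],
    [1,0,0,0,0,0,0]
  ]
}}

```text
time_s: 3.3
tcp_pos: [567.2, -112.1, 330.4]
ee_rot: [0.461, 0.543, 0.448, -0.54]
force: [-2.3, -1.4, 1.9]
gripper_width: 0.1
```

Call:
{"fn": "send_rows", "kwargs": {
  "rows": [
    [1,0,0,-8,0,0,0],
    [1,0,0,-8,0,0,0],
    [1,0,0,-6,0,0,0],
    [1,0,0,0,0,0,0]
  ]
}}

```text
time_s: 3.7
tcp_pos: [568.1, -111.2, 309.0]
ee_rot: [0.462, 0.543, 0.448, -0.539]
force: [-0.8, 1.0, 2.9]
gripper_width: -0.4
```

Call:
{"fn": "send_rows", "kwargs": {
  "rows": [
    [1,0,0,-6,0,0,0],
    [1,0,0,-5,0,0,0],
    [1,0,0,0,0,0,0]
  ]
}}

```text
time_s: 4.0
tcp_pos: [568.4, -111.2, 298.7]
ee_rot: [0.462, 0.543, 0.448, -0.539]
force: [-1.5, 1.9, 6.9]
gripper_width: 0.0
```

Call:
{"fn": "send_rows", "kwargs": {
  "rows": [
    [1,0,0,-4,0,0,0],
    [1,0,0,0,0,0,0],
    [1,0,0,0,0,0,0]
  ]
}}

```text
time_s: 4.3
tcp_pos: [568.4, -111.2, 296.8]
ee_rot: [0.463, 0.543, 0.448, -0.539]
force: [-1.3, 2.8, 6.0]
gripper_width: 0.1
```

Run:
```python
from h import *
print(manip.get_obs()["tcp_pos"],manip.get_obs()["force"])
t=manip.get_image("top");s=manip.get_image("side")
a=cv2.resize(t[130:300,310:510],(0,0),fx=2,fy=2,interpolation=3);b=cv2.resize(s[110:280,270:470],(0,0),fx=2,fy=2,interpolation=3)
cv2.imwrite("pics/c3.png",np.hstack([a,b])[:,:,::-1])
```

```text
[ 568.44442444 -111.21387952  296.7576947 ] [-1.291643    2.81875035  6.01626367]
```

View pics/c3.png

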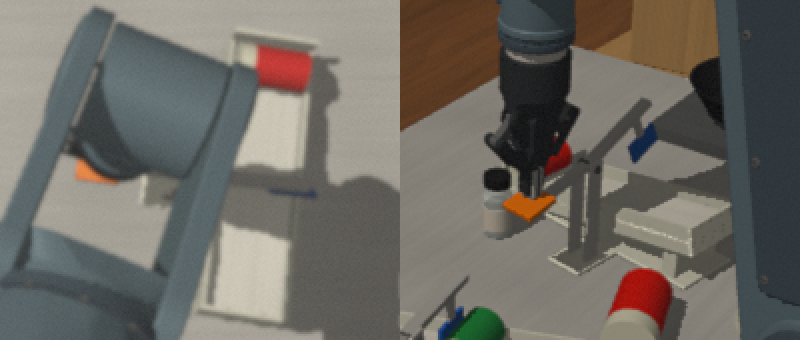

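The gate is up, and the jar has rolled to the stop wall at top crop (283,68). Now I let the paddle up smoothly and retreat.

Call:
{"fn": "send_rows", "kwargs": {
  "rows": [
    [1,0,0,8,0,0,0],
    [1,0,0,8,0,0,0],
    [1,0,0,8,0,0,0],
    [1,0,0,8,0,0,0],
    [1,0,0,10,0,0,0],
    [1,0,0,20,0,0,0],
    [1,0,0,40,0,0,0],
    [1,0,0,30,0,0,0]
  ]
}}

```text
time_s: 5.2
tcp_pos: [566.4, -111.7, 430.3]
ee_rot: [-0.459, -0.541, -0.451, 0.542]
force: [0.9, -1.2, 0.9]
gripper_width: -0.1
```

Call:
{"fn": "send_rows", "kwargs": {
  "rows": [
    [1,-35,-36,0,0,0,0],
    [1,-35,-36,0,0,0,0],
    [1,-35,-36,0,0,0,0],
    [1,-35,-36,0,0,0,0],
    [1,-35,-36,0,0,0,0],
    [1,-35,-36,0,0,0,0],
    [1,-35,-36,0,0,0,0],
    [1,-35,-36,0,0,0,0],
    [1,-35,-36,0,0,0,0],
    [1,-35,-36,0,0,0,0],
    [1,0,0,0,0,0,0],
    [1,0,0,0,0,0,0]
  ]
}}

```text
time_s: 6.4
tcp_pos: [210.1, -468.8, 439.2]
ee_rot: [0.464, 0.543, 0.449, -0.537]
force: [0.2, 0.7, -0.2]
gripper_width: 0.2
```

Run:
```python
from h import *
print(manip.get_obs()["time_s"],manip.get_obs()["force"])
t=manip.get_image("top");s=manip.get_image("side")
O=((6,150,110),(14,255,255))
bt,bs=blobs(t,*O),blobs(s,*O);print(bt,bs)
t0=cv2.imread("pics/top0.png")[:,:,::-1]
B=((105,120,60),(125,255,255));s0=cv2.imread("pics/side0.png")[:,:,::-1]
print("blue",blobs(s0.copy(),*B,8),blobs(s,*B,8))
R=((0,180,100),(5,255,255));print("red",blobs(t,*R,100))
a=cv2.resize(t[130:360,140:540],(0,0),fx=1,fy=1);b=s[130:360,180:580]
cv2.imwrite("pics/c4.png",cv2.resize(np.vstack([a,b]),(0,0),fx=1.3,fy=1.3)[:,:,::-1])
```

```text
6.4 [ 0.15440095  0.69269478 -0.23600921]
[([363.2, 207.1], 412), ([168.1, 246.7], 441)] [([334.8, 193.5], 171), ([241.8, 294.6], 381)]
blue [([563.1, 56.5], 2293), ([597.5, 33.5], 22), ([595.9, 54.5], 12), ([591.2, 60.5], 13), ([584.9, 72.1], 54), ([541.6, 137.2], 838), ([386.3, 194.9], 32), ([293.7, 272.6], 53)] [([545.3, 53.4], 2150), ([532.7, 139.5], 1122), ([386.3, 198.0], 105), ([293.7, 272.8], 55)]
red [([451.6, 158.5], 191), ([562.6, 285.3], 601), ([357.9, 279.0], 453), ([416.9, 337.6], 565)]
```

View pics/c4.png

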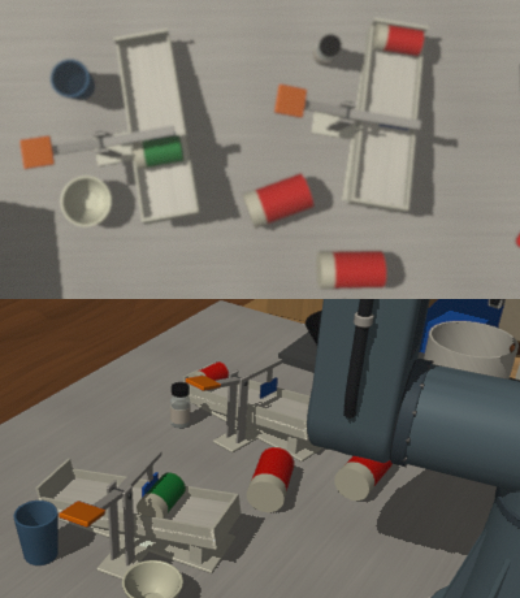

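The red jar rests at the stop wall. The paddle is back at its starting pixel, top (363.2,207.1), and the gate hangs down shut. The green feeder and the bystanders look unchanged.

```bash
python3 -c "
from bench import manip
print(manip.hand_in())"
```

```text
the job is handed in; nothing more can be done
None
```

The red jar is out of its feeder and the gate is shut again. I pressed the red feeder's paddle down with the closed fingertips, at up to about 7 N as read at the end of each move. The gate lifted and the jar rolled to the stop wall. I then let the paddle up, backed the arm away and handed in at about 6.5 s.

**Last checks:**
- **Red feeder:** the jar lies at the foot of the ramp. The paddle is back within 0.2 pixels of where it started in both cameras, and the gate is down.
- **Green feeder:** its paddle is unmoved and its jar is still behind the gate.
- **Bystanders:** the pepper jar, mug and bowl look unmoved by eye; I did not measure them again.
- **Arm:** the force reading was near zero with the arm clear of everything.

No check failed or disagreed.

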